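Hang the saddle price board over the rail of the bread rack

TASK

Hang the saddle board (the blank double slate with a grip on top) over the rail of the bread rack so that it straddles the rail, hanging straight along it and centred above the round loaf. The rail is clamped at a different height each day, so feel for it: set the board down gently, without dropping it or forcing it down, let go, and leave the loaves and everything else on the table undisturbed.

Things in the scene. Friction and masses are not known exactly. Their poses are not given: they have to be found in the camera images.
- saddle_board: Loose board to hang, 0.15-0.3 kg: upside-down U of light wood, slates outside. Two plates 7 mm thick, 110 long (y), 50 high, joined by a cap (z 50-60 mm); 40 mm over all in x. The slot between them is 26 mm wide (x), 50 deep, open below and at both ends. Origin: centre of its underside; z up. Stands upright on the table at first, yaw within 0.4 rad; the same after a half turn.
- board_grip (a point): Middle of the wooden grip on the saddle board's cap: a block 14 mm (x) by 28 mm (y) by 46 mm high, from 60 to 106 mm above the board's underside. The point is 83 mm above the board's origin, axes as the board's.
- rack: Fixed light wood rack. Origin: on the table under the rail's middle; y along the rail, x away from the robot (yaw within 0.12 rad). The rail: level steel bar, 14 mm diameter, along y at x = 0, 464 mm long. Its TOP is clamped anywhere from 145 to 205 mm above the table, not reported; firm under 40 N. Tray below: x -86 to 104 mm, floor 12 mm high, lips 28. Side cheeks at y = +-241 mm.
- header_edge (a point): Middle of the near lower edge of the rack's header shelf, 12 mm beyond the rail (rack x) and 380 mm above the table; the shelf is 500 mm long (y), 78 deep and 22 thick, running away from the robot. A gripper held upright over the rail hits it: lean the tool's upper end 30 to 45 degrees towards the robot, fingers closing along the rail.
- round_loaf: Round dark loaf, 108 mm in diameter and 57 mm high, standing on the rack's tray under the rail, in the left or the right half. Origin: centre of its underside. The board is to hang above this one.
- long_loaf: Long loaf, 140 by 60 by 50 mm, lying across the rail direction in the other half of the tray. Origin: centre of its underside. Leave it alone.
- table_sign: Single slate on a solid wooden foot, 55 by 110 by 97 mm high, standing on the table, not the board to hang. Origin: centre of its underside. Leave it alone.
- bun: Small round bun, 68 mm in diameter and 39 mm high, on the table between board and sign. Origin: centre of its underside. Leave it alone.
- jam_jar: Jam jar, 64 mm in diameter, 85 mm high, on the table to the right. Origin: centre of its underside. Leave it alone.
- flour_bowl: White bowl, 120 mm in diameter, 55 mm high, on the table to the left. Origin: centre of its underside. Leave it alone.
- pastry_brush: Pastry brush lying on the table to the right, near the robot. Origin: under its middle. Leave it alone.
Things that resemble listed ones, but are neither listed nor needed, are in the scene too. Leave any pink or turquoise look-alike of the saddle_board alone.

How it is judged:
By the outcome, as a careful person would: the job done as asked, in the order asked, and still so for the second after the job is handed in, with the robot touching nothing.
It also fails if it takes over 51 s, if anything falls off the work surface, if the arm or the gripper's body presses on something with over 40 N, if the wrist force passes 120 N, or if a joint passes its speed limit or range.

ROBOT

A 6-joint arm with a two-finger parallel gripper is mounted at the origin on the work surface. World frame = base frame: x ahead of the robot, y to its left, z up, the work surface at z = 0. Lengths are in mm, angles in degrees, forces in N, time in s.
With the tool pointing down it reaches from about 300 to 850 mm from the base axis. Payload 4.2 kg.
Tool frame: the origin (TCP) lies midway between the tips of the shut fingers; the grasp point (between the pads) lies 19 mm behind it; z points along the fingers, y is the line along which they close (so a half turn about z gives the same grasp; the last joint's range is limited). The gripper opens to 91 mm and grips with 3 to 60 N. Pads are 32 mm wide; open, the fingers measure 118 mm over their backs; the gripper's body (76 mm by 178 mm) begins 60 mm behind the grasp point.
Start: joints at [67.38, 18.312, 89.639, -0, 72.044, -1.146], TCP at [210.503, 535.1, 213.976] pointing down, gripper open.
Joint ranges: [-177.97, 177.97], [-48.28, 115.42], [12.27, 149.76], [-77.06, 257.06], [2.81, 150.46], [-146.56, 146.56]. Speed limits (degrees/s): [147.25, 147.25, 180, 180, 180, 180].

INTERFACE

Orientations are given as [roll, pitch, yaw] about the fixed x, y, z axes, in that order (R = Rz(yaw) Ry(pitch) Rx(roll)).
In Python, from workcell import env gives the robot as it stands.
- The arm moves only by the tool send_rows, never from a script. Its argument "steps" is a list that holds one entry, the list of rows, each a list of 5 numbers: the shift along the tool's x, y, z scaled (see below), then the turn about the tool's z scaled (see below), then the opening, from 0 (shut) to 1 (fully open). In form: [[[dx, dy, dz, yaw, fingers], ...]]. A call has 1 to 5 rows; each row shifts and turns the commanded pose from where the row before left it, along the tool's axes as they then stand; what a row does not reach is not made up. The controller multiplies each number of a shift by 0.04 m and each number of a turn by 0.12 rad. A row lasts 1/12 s, in which the tool goes at most 41.7 mm and 7.16 degrees, less where a joint would pass 70% of its speed; a pose out of reach is approached as far as the arm can. A call with a number of a shift or a turn outside -1 to 1 is refused whole. A call with a gripper value outside its range is refused whole. The fingers move at their own pace and stop on an object; "squeeze" is the grip in N (left out, the last holds). Time passes only in rows, so rows that do not move let the fingers close. It gives the time, the measured TCP pose, the force, the opening and the grip force at its end, in the units of the state.
- env.state(): the state, without advancing time (a new reading comes with each control period).
- env.grab_frame(name): name is "side" or "top" or "wrist"; returns a dict with "pixels" (400x640x3 uint8, red, green, blue), "depth" (400x640 float32, mm along the optical axis (not along the pixel's ray), 0 where there is no reading), "intrinsics" (3x3 intrinsics, pixels), "cam_to_world" (4x4, takes a point from camera to world coordinates). Camera axes: x right, y down, z forward; pixel columns grow to the right and rows downward; lengths in mm; the calibration is good to about 2 mm. A picture is of the moment at which its call begins.
- env.job_done(): hands the job in; it is judged then, once.
The state is a dict: "time_s": time; "qpos": joint angles; "qvel": joint speeds; "effort": joint torques, N m; "ee_pos": TCP position; "ee_rot": TCP orientation; "force": force on the tool from outside, world axes, zero at the start; "torque": the same for the moment, N m; "gripper_width": finger opening in mm; "gripper_force": force on a finger pad.
Only numpy, scipy, OpenCV 4.12 (cv2) and the standard library are available. Lean on these libraries where they do the work, as an engineer would, in place of code of your own. Each camera call takes 0.05 s, during which the arm holds its last target. There are 200 camera calls.

## Working session

There is one attempt and no reset: what is moved stays moved. The work goes in short steps, Python scripts to look and compute and a tool call to move; the robot and the scene stay as the last step left them, time stands still between calls to the robot, and variables do not carry over. Pictures are saved under pics/ and viewed, at most 10 in all, crops included, and the job is handed in when it is done.

Besides the shell and the picture viewer there is one more tool, called after "Emit:" as name([rows], argument=value, ...), one row to a line, values as JSON. send_rows: Moves the arm, as the interface text tells. Shifts and turns lie within -1 to 1; 1 stands for 0.04 m of shift or 0.12 rad of turn. Its arguments: {"type":"object","properties":{"steps":{"type":"array"},"squeeze":{"type":"number"}},"required":["steps"]}

View pics/top0.png

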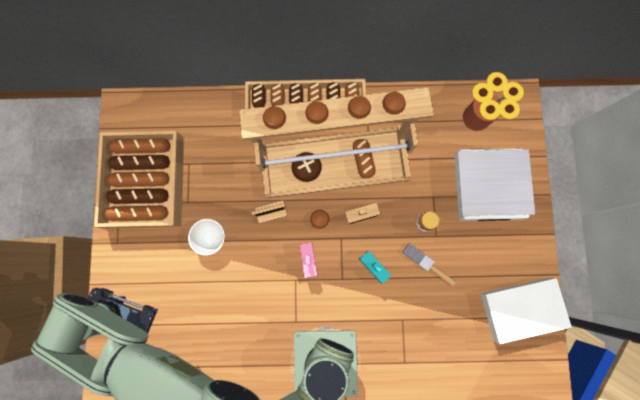

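View pics/side0.png

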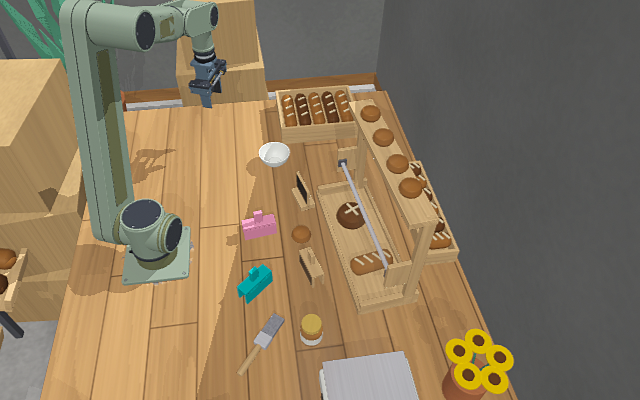

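Run:
```python
from h import *
f=dict(np.load('pics/top.npz')); P=world(f); s=dict(np.load('pics/side.npz')); Q=world(s)
c=f['pixels'][150:290,230:450]; c2=s['pixels'][90:320,230:450]
cv2.imwrite('pics/c1.png',cv2.resize(c,(800,509),interpolation=cv2.INTER_CUBIC)[...,::-1])
cv2.imwrite('pics/c2.png',cv2.resize(c2,(573,600),interpolation=cv2.INTER_CUBIC)[...,::-1])
A=np.vstack([P.reshape(-1,3),Q.reshape(-1,3)]); A=A[~np.isnan(A[:,0])]
for nm,u,v in [('candR',363,213),('candL',270,212),('roundloaf',306,166),('longloaf',365,158),('bun',320,219),('jar',429,221)]:
    w=P[v,u]; 
    B=A[(np.abs(A[:,:2]-w[:2]).max(1)<75)&(A[:,2]>8)&(A[:,2]<140)]
    print(nm,w.round(1),[ (int(z),int(((B[:,2]>=z)&(B[:,2]<z+10)).sum())) for z in range(10,130,10)])
    for lo in (35,48,65,92):
        b=B[(B[:,2]>lo)&(B[:,2]<lo+15)]
        if len(b)>20: print('  z',lo,b.mean(0).round(1),cv2.minAreaRect(b[:,:2].astype(np.float32)))
```

```text
candR [ 481.8 -132.3  105.2] [(10, 48), (20, 41), (30, 33), (40, 59), (50, 414), (60, 268), (70, 19), (80, 13), (90, 17), (100, 77), (110, 1), (120, 0)]
  z 35 [ 475.  -147.9   43.4] ((486.1303405761719, -135.87744140625), (39.56433868408203, 110.91206359863281), 16.072132110595703)
  z 48 [ 487.1 -138.2   58.3] ((488.15020751953125, -133.6428680419922), (41.84709548950195, 113.84829711914062), 14.705988883972168)
  z 65 [ 485.6 -138.    70.8] ((488.8428955078125, -141.687255859375), (33.40096664428711, 98.36869812011719), 11.219860076904297)
  z 92 [ 487.9 -137.   102.7] ((489.1379699707031, -136.91969299316406), (15.595796585083008, 31.601390838623047), 14.360736846923828)
candL [496.4 172.6  62.7] [(10, 233), (20, 448), (30, 76), (40, 67), (50, 53), (60, 41), (70, 44), (80, 51), (90, 171), (100, 21), (110, 0), (120, 0)]
  z 35 [527.4 174.2  43.4] ((533.2816162109375, 183.258056640625), (77.55243682861328, 110.92102813720703), 12.905208587646484)
  z 48 [517.3 169.7  54.5] ((534.3115234375, 180.02078247070312), (77.1274185180664, 109.5935287475586), 13.490589141845703)
  z 65 [499.
[... 1453 characters left out ...]
100, 0), (110, 0), (120, 0)]
  z 35 [475.1   7.2  37.9] ((474.77349853515625, 9.089202880859375), (45.827178955078125, 48.43207550048828), 41.6832160949707)
jar [ 453.4 -348.2   84.1] [(10, 62), (20, 51), (30, 46), (40, 67), (50, 119), (60, 58), (70, 62), (80, 510), (90, 8), (100, 0), (110, 0), (120, 0)]
  z 35 [ 452.9 -363.6   43.3] ((455.47528076171875, -352.7607727050781), (61.28542709350586, 64.64221954345703), 4.124285697937012)
  z 48 [ 452.8 -359.3   56.1] ((455.9344482421875, -352.7163391113281), (61.145286560058594, 63.36198425292969), 39.204036712646484)
  z 65 [ 453.2 -360.9   74.2] ((456.46197509765625, -352.8794250488281), (52.9976692199707, 55.4715461730957), 18.99604606628418)
```

View pics/c1.png

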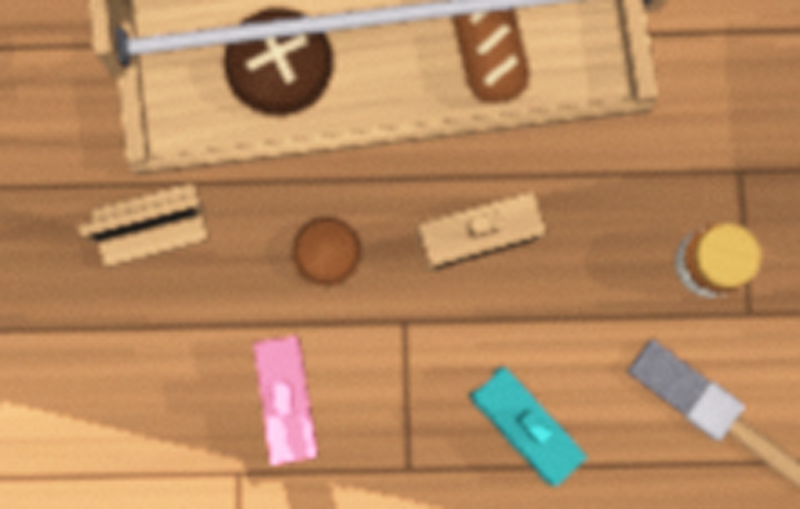

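View pics/c2.png

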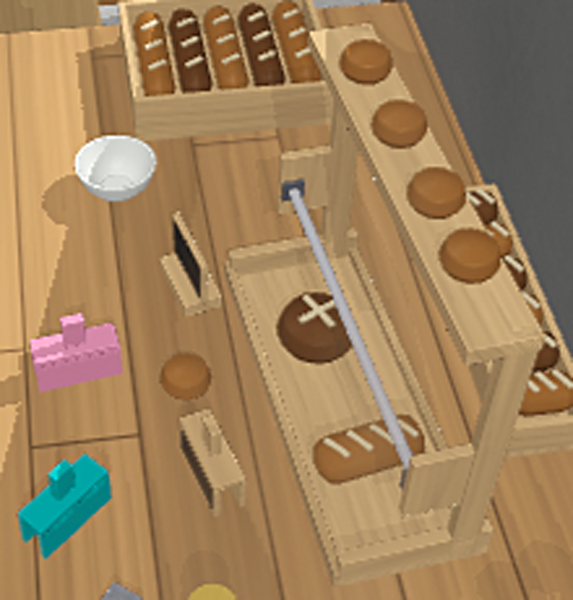

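The top view shows the wooden board with a grip at (363,213), the sign at (270,212), the bun at (320,219), the round loaf at (306,166) in the left half, and the rail from (265,161) to (408,150). In the side view the shelf overhangs just behind the rail.

Run:
```python
from h import *
def railfit(n,box):
    f=dict(np.load(f'pics/{n}.npz')); P=world(f); px=f['pixels']
    hsv=cv2.cvtColor(px,cv2.COLOR_RGB2HSV)
    m=(hsv[...,1]<60)&(hsv[...,2]>110); b=np.zeros_like(m); x0,y0,x1,y1=box; b[y0:y1,x0:x1]=1; m&=b
    w=P[m]; w=w[(w[:,2]>120)&(w[:,2]<230)]
    vx,vy,a,c=cv2.fitLine(w[:,:2].astype(np.float32),cv2.DIST_HUBER,0,.01,.01).ravel()
    if vy<0: vx,vy=-vx,-vy
    print(n,m.sum(),len(w),'z pct',np.percentile(w[:,2],[5,25,50,75,95]).round(1),'dir',np.degrees(np.arctan2(-vx,vy)).round(2),'at y=50: x',a+vx/vy*(50-c),'y=0',a-vx/vy*c,'yr',w[:,1].min(),w[:,1].max())
    # rays of the mask centre line, for triangulating
    v,u=np.nonzero(m); l=cv2.fitLine(np.c_[u,v].astype(np.float32),cv2.DIST_HUBER,0,.01,.01).ravel()
    K=f['intrinsics'];T=f['cam_to_world']
    r=[T[:3,:3]@np.linalg.inv(K)@np.array([l[2]+k*l[0],l[3]+k*l[1],1]) for k in(-40,40)]
    n_=np.cross(*r); n_/=np.linalg.norm(n_); return n_,n_@T[:3,3]
n1,d1=railfit('top',(262,140,412,170)); n2,d2=railfit('side',(340,160,392,272))
for y in(-150,0,50,150):
    s=np.linalg.solve([n1,n2,[0,1,0]],[d1,d2,y]); print('axis',s.round(1))
f=dict(np.load('pics/top.npz')); P=world(f); hsv=cv2.cvtColor(f['pixels'],cv2.COLOR_RGB2HSV)
w=P[(P[...,2]>370)&(P[...,2]<440)&(P[...,0]>600)&(P[...,0]<850)&(abs(P[...,1])<300)]
print('shelf',cv2.minAreaRect(w[:,:2].astype(np.float32)),np.percentile(w[:,2],[5,50,95]))
# round loaf: dark brown mask
m=np.zeros((400,640),np.uint8); m[145:190,285:330]=1
m&=((hsv[...,2]<110)).astype(np.uint8); q=P[(m>0)]; q=q[(q[:,2]>15)&(q[:,2]<80)]
print('loaf',cv2.minEnclosingCircle(q[:,:2].astype(np.float32)),q[:,2].max())
```

```text
top 674 593 z pct [164.8 167.5 169.3 171.5 174.3] dir 5.86 at y=50: x 651.8937 y=0 657.0295 yr -271.22926710769286 176.13417499945402
side 599 494 z pct [165.8 169.1 171.2 173.2 175.7] dir 5.77 at y=50: x 652.3514 y=0 657.39996 yr -282.1207608778052 190.80166098814448
axis [ 677.3 -150.   154.6]
axis [659.3   0.  164.6]
axis [653.3  50.  167.9]
axis [641.2 150.  174.5]
shelf ((713.5567626953125, -43.391754150390625), (80.31282043457031, 501.1620178222656), 5.856276988983154) [393.79405218 401.51259422 434.71121967]
loaf ((653.3118286132812, 51.046382904052734), 50.54307556152344) 71.28614389448057
```

Emit:
send_rows([
  [[-0.6, -0.8, 0, -0.9, 1], [-0.4, -0.9, 0, -0.9, 1], [-0.3, -0.9, 0, -0.9, 1], [-0.2, -0.95, 0, -0.9, 1], [-0.1, -0.95, 0, -0.9, 1]],
])

```text
time_s: 0.52
ee_pos: [245.1, 342.0, 213.4]
ee_rot: [-179.9, -0.0, -170.2]
force: [1.0, 0.4, 0.3]
gripper_width: 91.3
gripper_force: 0.0
```

Emit:
send_rows([
  [[-0.2, -0.94, 0, -0.71, 1], [-0.2, -0.94, 0, 0, 1], [-0.2, -0.94, 0, 0, 1], [-0.2, -0.94, 0, 0, 1], [-0.2, -0.94, 0, 0, 1]],
])

```text
time_s: 0.93
ee_pos: [327.8, 168.7, 213.9]
ee_rot: [180.0, 0.0, -165.6]
force: [1.1, 0.3, 0.3]
gripper_width: 91.1
gripper_force: 0.0
```

Emit:
send_rows([
  [[-0.2, -0.94, 0, 0, 1], [-0.2, -0.94, 0, 0, 1], [-0.2, -0.94, 0, 0, 1], [-0.2, -0.94, 0, 0, 1], [-0.2, -0.94, 0, 0, 1]],
])

```text
time_s: 1.35
ee_pos: [413.3, -3.7, 213.8]
ee_rot: [180.0, -0.0, -165.7]
force: [0.1, 0.4, 0.2]
gripper_width: 91.5
gripper_force: 0.0
```

Emit:
send_rows([
  [[-0.2, -0.9, 0, 0, 1], [-0.2, -0.7, 0, 0, 1], [-0.2, -0.4, 0, 0, 1], [0, 0, 0, 0, 1]],
])

```text
time_s: 1.68
ee_pos: [458.0, -76.0, 213.4]
ee_rot: [-179.9, 0.0, -165.9]
force: [0.3, 0.7, 0.2]
gripper_width: 91.2
gripper_force: 0.0
```

Emit:
send_rows([
  [[-0.18, -0.83, 0.5, 0, 1], [-0.18, -0.83, 0.8, 0, 1], [0, 0, 0.8, 0, 1], [0, 0, 0.6, 0, 1], [0, 0, 0, 0, 1]],
])

```text
time_s: 2.1
ee_pos: [480.7, -129.1, 104.7]
ee_rot: [179.6, -0.6, -165.7]
force: [-0.4, -0.3, 0.0]
gripper_width: 91.1
gripper_force: 0.0
```

Emit:
send_rows([
  [[0, 0, 0, 0, 1], [0, 0, 0, 0, 1]],
])

```text
time_s: 2.27
ee_pos: [485.7, -130.3, 110.7]
ee_rot: [-180.0, 0.1, -165.6]
force: [0.6, -0.2, 1.0]
gripper_width: 91.3
gripper_force: 0.0
```

Emit:
send_rows([
  [[-0.04, -0.17, 0, 0, 1], [0, 0, 0.5, 0, 1], [0, 0, 0.42, 0, 1], [0, 0, 0, 0, 0.5], [0, 0, 0, 0, 0.2]],
], squeeze=12)

```text
time_s: 2.68
ee_pos: [488.7, -137.1, 73.5]
ee_rot: [-180.0, 0.0, -165.6]
force: [-0.7, 0.2, 0.6]
gripper_width: 81.0
gripper_force: 0.0
```

Emit:
send_rows([
  [[0, 0, 0, 0, 0], [0, 0, 0, 0, 0], [0, 0, 0, 0, 0], [0, 0, 0, 0, 0]],
])

```text
time_s: 3.02
ee_pos: [488.7, -137.1, 73.4]
ee_rot: [-180.0, 0.1, -165.6]
force: [0.9, 0.3, 0.4]
gripper_width: 54.2
gripper_force: 0.0
```

Emit:
send_rows([
  [[0, 0, 0, 0, 0], [0, 0, 0, 0, 0], [0, 0, 0, 0, 0], [0, 0, 0, 0, 0], [0, 0, 0, 0, 0]],
])

```text
time_s: 3.43
ee_pos: [488.1, -136.7, 72.6]
ee_rot: [180.0, -0.0, -165.7]
force: [-1.1, 1.9, 2.1]
gripper_width: 28.1
gripper_force: 12.0
```

Emit:
send_rows([
  [[0, 0, -0.15, 0, 0], [0, 0, 0, 0.62, 0], [0, 0, 0, 0.62, 0], [0, 0, 0, 0, 0], [0, 0, 0, 0, 0]],
])

```text
time_s: 3.85
ee_pos: [488.1, -137.0, 78.6]
ee_rot: [180.0, -0.0, -174.1]
force: [-0.1, 0.7, -2.2]
gripper_width: 28.0
gripper_force: 12.0
```

Emit:
send_rows([
  [[0, 0, 0.1, 0, 0], [0, 0, 0.045, 0, 0], [0, 0, 0, 0, 0], [0, 0, 0, 0, 0.7], [0, 0, 0, 0, 0.7]],
])

```text
time_s: 4.27
ee_pos: [488.4, -137.0, 72.8]
ee_rot: [-180.0, 0.0, -174.2]
force: [0.5, 0.7, 0.1]
gripper_width: 37.9
gripper_force: 0.0
```

Emit:
send_rows([
  [[0, 0, 0, 0, 0.7], [0, 0, 0, 0, 0.7], [0, 0, 0, 0, 0.7], [0, 0, -0.5, 0, 0.7], [0, 0, -1, 0, 0.7]],
])

```text
time_s: 4.68
ee_pos: [484.9, -135.9, 129.5]
ee_rot: [179.8, -0.6, -174.2]
force: [1.6, -0.8, 0.1]
gripper_width: 63.8
gripper_force: 0.0
```

Emit:
send_rows([
  [[0, 0.3, -0.9, 0, 0.7], [-0.1, 0.85, -0.5, 0, 0.7], [-0.1, 0.85, -0.5, 0, 0.7], [-0.1, 0.85, -0.5, 0, 0.7], [-0.1, 0.85, -0.5, 0, 0.7]],
])

```text
time_s: 5.1
ee_pos: [488.7, 13.2, 250.1]
ee_rot: [180.0, 0.0, -174.2]
force: [-0.4, 0.8, -0.7]
gripper_width: 63.5
gripper_force: 0.0
```

Emit:
send_rows([
  [[0, 0.85, -0.5, 0, 0.7], [0, 0, -1, 0, 0.7], [0, 0, -1, 0, 0.7], [0, 0, -1, 0, 0.7], [0, 0, -1, 0, 0.7]],
])

```text
time_s: 5.52
ee_pos: [485.0, 46.1, 430.8]
ee_rot: [-180.0, 0.0, -174.1]
force: [0.7, 0.2, -0.2]
gripper_width: 64.0
gripper_force: 0.0
```

Emit:
send_rows([
  [[0, 0, -1, 0, 0.7], [0, 0, -1, 0, 0.7], [0, 0, -1, 0, 0.7], [0, 0, -1, 0, 0.7], [0, 0, 0, 0, 0.7]],
])

```text
time_s: 5.93
ee_pos: [486.1, 45.7, 597.0]
ee_rot: [-180.0, 1.0, -174.2]
force: [0.4, 0.1, 0.1]
gripper_width: 63.7
gripper_force: 0.0
```

```bash
python3 -c "
from h import *
s=env.state();print(s['qpos'].round(2),s['ee_pos'].round(1),s['ee_rot'].round(2))"
```

```text
[  4.02  12.01  43.8    0.   123.2  -91.8 ] [486.1  45.7 597. ] [-179.97    0.99 -174.18]
```

Emit:
send_rows([
  [[0, 0.1, -1, 0, 0.7], [0, 0, -1, 0, 0.7], [0, 0, -1, 0, 0.7], [0, 0, -1, 0, 0.7], [0, 0, -1, 0, 0.7]],
])

```text
time_s: 6.35
ee_pos: [420.6, 42.8, 706.5]
ee_rot: [179.9, -1.8, -174.2]
force: [-1.9, -0.3, 0.7]
gripper_width: 64.4
gripper_force: 0.0
```

```bash
python3 -c "
from h import *
s=env.state();print(s['qpos'].round(2),s['ee_pos'].round(1),s['ee_rot'].round(2))"
```

```text
[  4.17  19.16  12.27   0.18 150.38 -91.49] [420.6  42.8 706.5] [ 179.86   -1.8  -174.18]
```

Emit:
send_rows([
  [[-1, 0, 0, 0, 0.7], [-1, 0, 0, 0, 0.7], [-1, 0, 0, 0, 0.7], [0, 0, 0, 0, 0.7], [0, 0, 0, 0, 0.7]],
])

```text
time_s: 6.77
ee_pos: [463.3, 47.2, 671.1]
ee_rot: [179.7, -6.5, -174.2]
force: [-0.2, 0.3, 0.6]
gripper_width: 63.9
gripper_force: 0.0
```

```bash
python3 -c "
from h import *
s=env.state();print(s['qpos'].round(2),s['ee_pos'].round(1),s['ee_rot'].round(2))"
```

```text
[  4.28  23.66  12.4    0.34 150.42 -91.25] [463.3  47.2 671.1] [ 179.66   -6.48 -174.16]
```

Emit:
send_rows([
  [[-0.9, 0.3, 0.5, 0, 0.7], [-1, 0, 0.4, 0, 0.7], [-1, 0, 0.4, 0, 0.7], [-1, 0, 0.2, 0, 0.7], [-1, 0, 0.2, 0, 0.7]],
])

```text
time_s: 7.18
ee_pos: [623.4, 75.5, 559.3]
ee_rot: [179.6, -5.2, -174.2]
force: [1.2, 0.9, 0.6]
gripper_width: 63.7
gripper_force: 0.0
```

```bash
python3 -c "
from h import *
s=env.state();print(s['qpos'].round(2),s['ee_pos'].round(1),s['ee_rot'].round(2))"
```

```text
[  5.67  34.65  12.27   0.52 138.27 -89.79] [623.4  75.5 559.3] [ 179.64   -5.19 -174.15]
```

Emit:
send_rows([
  [[-1, 0, -0.4, 0, 0.7], [-1, 0, -0.4, 0, 0.7], [-1, 0, -0.4, 0, 0.7]],
])

```text
time_s: 7.43
ee_pos: [676.7, 79.7, 525.9]
ee_rot: [179.6, -2.1, -174.2]
force: [-0.3, -0.3, -0.5]
gripper_width: 63.9
gripper_force: 0.0
```

```bash
python3 -c "
from h import *
s=env.state();print(s['qpos'].round(2),s['ee_pos'].round(1),s['ee_rot'].round(2))"
```

```text
[  5.54  37.38  12.27   0.57 132.43 -89.89] [676.7  79.7 525.9] [ 179.57   -2.08 -174.19]
```

Emit:
send_rows([
  [[-1, 0, -1, 0, 0.7], [-1, 0, -1, 0, 0.7], [-1, 0, -1, 0, 0.7]],
])

```text
time_s: 7.68
ee_pos: [691.1, 79.7, 534.1]
ee_rot: [179.5, 1.8, -174.2]
force: [-0.3, 0.5, -0.5]
gripper_width: 64.1
gripper_force: 0.0
```

```bash
python3 -c "
from h import *
s=env.state();print(s['qpos'].round(2),s['ee_pos'].round(1),s['ee_rot'].round(2))"
```

```text
[  5.38  36.7   12.26   0.67 129.2  -89.98] [691.1  79.7 534.1] [ 179.49    1.84 -174.22]
```

Emit:
send_rows([
  [[-1, 0.15, -1, 0, 0.7], [-1, 0.15, -1, 0, 0.7], [-1, 0, -1, 0, 0.7], [-1, 0, -1, 0, 0.7], [-1, 0, -1, 0, 0.7]],
])

```text
time_s: 8.1
ee_pos: [707.9, 86.7, 557.3]
ee_rot: [179.3, 8.5, -174.3]
force: [0.3, -0.3, -0.0]
gripper_width: 63.9
gripper_force: 0.0
```

Emit:
send_rows([
  [[-1, 0, -1, 0, 0.7], [-1, 0, -1, 0, 0.7], [-1, 0, -1, 0, 0.7], [-1, 0, -1, 0, 0.7], [-1, 0, -1, 0, 0.7]],
])

```text
time_s: 8.52
ee_pos: [713.2, 83.4, 595.6]
ee_rot: [179.1, 15.5, -174.4]
force: [0.3, 0.1, -0.2]
gripper_width: 63.7
gripper_force: 0.0
```

```bash
python3 -c "
from h import *
s=env.state();print(s['qpos'].round(2),s['ee_pos'].round(1),s['ee_rot'].round(2))"
```

```text
[  5.3   32.36  12.32   1.1  119.78 -89.74] [713.2  83.4 595.6] [ 179.12   15.54 -174.4 ]
```

Emit:
send_rows([
  [[-1, 0.2, -1, 0, 0.7], [-1, 0.2, -1, 0, 0.7], [-1, 0.2, -1, 0, 0.7], [-1, 0.1, -1, 0, 0.7], [-1, 0.1, -1, 0, 0.7]],
])

```text
time_s: 8.93
ee_pos: [703.6, 100.9, 645.2]
ee_rot: [178.8, 22.7, -174.5]
force: [0.3, 0.4, 0.3]
gripper_width: 63.6
gripper_force: 0.0
```

Emit:
send_rows([
  [[-1, 0.1, -1, 0, 0.7], [-1, 0.1, -1, 0, 0.7], [-1, 0.1, -1, 0, 0.7], [-1, 0.1, -1, 0, 0.7], [-1, 0.1, -1, 0, 0.7]],
])

```text
time_s: 9.35
ee_pos: [682.8, 104.7, 702.8]
ee_rot: [178.4, 30.0, -174.7]
force: [0.3, 0.2, -0.5]
gripper_width: 64.1
gripper_force: 0.0
```

Emit:
send_rows([
  [[-1, 0.1, -1, 0, 0.7], [-1, 0.1, -1, 0, 0.7], [-1, 0.1, -1, 0, 0.7], [-1, 0.1, -1, 0, 0.7], [-1, 0.1, -1, 0, 0.7]],
])

```text
time_s: 9.77
ee_pos: [649.3, 106.3, 765.0]
ee_rot: [177.8, 37.4, -175.0]
force: [0.3, -0.5, -0.3]
gripper_width: 63.6
gripper_force: 0.0
```

```bash
python3 -c "
from h import *
s=env.state();print(s['qpos'].round(2),s['ee_pos'].round(1),s['ee_rot'].round(2))"
```

```text
[  8.14  20.47  12.32   0.31 109.8  -87.38] [649.3 106.3 765. ] [ 177.79   37.35 -175.02]
```

Emit:
send_rows([
  [[-1, -0.6, -1, 0, 0.7], [-1, -0.6, -1, 0, 0.7], [-1, -0.6, -1, 0, 0.7]],
])

```text
time_s: 10.02
ee_pos: [631.7, 52.3, 799.9]
ee_rot: [177.6, 41.3, -175.2]
force: [0.5, -0.7, -0.3]
gripper_width: 63.6
gripper_force: 0.0
```

```bash
cat >> h.py <<'E'
from scipy.spatial.transform import Rotation as Ro
def rep():
    s=env.state();R=Ro.from_euler('xyz',s['ee_rot'],degrees=True).as_matrix();y=R[:,1]
    print(s['qpos'].round(1),'t',s['time_s'],'tcp',s['ee_pos'].round(1),'rpy',s['ee_rot'].round(2),'y-axis az',np.degrees(np.arctan2(y[1],y[0])).round(2),'elev',np.degrees(np.arcsin(y[2])).round(2),'F',s['force'].round(1),'w',round(s['gripper_width'],1))
    return s,R
def togo(target):
    s,R=rep(); print('rows units xyz',(R.T@(np.array(target)-s['ee_pos'])/40).round(2))
E
python3 -c "
from h import *
rep()"
```

```text
[  1.1  17.8  12.3   5.1 108.6 -91.2] t 10.0167 tcp [631.7  52.3 799.9] rpy [ 177.6    41.35 -175.16] y-axis az 96.42 elev 1.8 F [ 0.5 -0.7 -0.3] w 63.6
```

```bash
python3 -c "
from h import *
s,R=rep(); z=R[:,2]; T=np.array([488.4,-137,88])+19*z; print(z.round(3),T.round(1))
togo(T); togo(T-100*z)"
```

```text
[  1.1  17.8  12.3   5.1 108.6 -91.2] t 10.0167 tcp [631.7  52.3 799.9] rpy [ 177.6    41.35 -175.16] y-axis az 96.42 elev 1.8 F [ 0.5 -0.7 -0.3] w 63.6
[ 0.654  0.097 -0.75 ] [ 500.8 -135.2   73.7]
[  1.1  17.8  12.3   5.1 108.6 -91.2] t 10.0167 tcp [631.7  52.3 799.9] rpy [ 177.6    41.35 -175.16] y-axis az 96.42 elev 1.8 F [ 0.5 -0.7 -0.3] w 63.6
rows units xyz [14.74 -4.86 11.02]
[  1.1  17.8  12.3   5.1 108.6 -91.2] t 10.0167 tcp [631.7  52.3 799.9] rpy [ 177.6    41.35 -175.16] y-axis az 96.42 elev 1.8 F [ 0.5 -0.7 -0.3] w 63.6
rows units xyz [14.74 -4.86  8.52]
```

Emit:
send_rows([
  [[0.8, -0.24, 0.4, 0, 0.7], [0.8, -0.24, 0.4, 0, 0.7], [0.8, -0.24, 0.4, 0, 0.7], [0.8, -0.24, 0.4, 0, 0.7], [0.8, -0.24, 0.4, 0, 0.7]],
])

```text
time_s: 10.43
ee_pos: [581.1, 10.3, 662.1]
ee_rot: [177.6, 41.3, -175.1]
force: [0.3, 0.4, 1.6]
gripper_width: 63.6
gripper_force: 0.0
```

Emit:
send_rows([
  [[0.8, -0.24, 0.4, 0, 0.7], [0.8, -0.24, 0.4, 0, 0.7], [0.8, -0.24, 0.4, 0, 0.7], [0.8, -0.24, 0.4, 0, 0.7], [0.8, -0.24, 0.4, 0, 0.7]],
])

```text
time_s: 10.85
ee_pos: [519.0, -39.7, 495.0]
ee_rot: [177.7, 41.3, -175.1]
force: [1.3, 0.6, 0.5]
gripper_width: 63.9
gripper_force: 0.0
```

```bash
python3 -c "
from h import *
s,R=rep(); z=R[:,2]; T=np.array([488.4,-137,88])+19*z; 
togo(T); togo(T-100*z)"
```

```text
[ -15.7  -10.6   93.7   18.3   59.4 -115.4] t 10.85 tcp [519.  -39.7 495. ] rpy [ 177.68   41.28 -175.09] y-axis az 96.44 elev 1.74 F [1.3 0.6 0.5] w 63.9
[ -15.7  -10.6   93.7   18.3   59.4 -115.4] t 10.85 tcp [519.  -39.7 495. ] rpy [ 177.68   41.28 -175.09] y-axis az 96.44 elev 1.74 F [1.3 0.6 0.5] w 63.9
rows units xyz [ 7.44 -2.64  7.38]
[ -15.7  -10.6   93.7   18.3   59.4 -115.4] t 10.85 tcp [519.  -39.7 495. ] rpy [ 177.68   41.28 -175.09] y-axis az 96.44 elev 1.74 F [1.3 0.6 0.5] w 63.9
rows units xyz [ 7.44 -2.64  4.88]
```

Emit:
send_rows([
  [[0.74, -0.26, 0.48, 0, 0.7], [0.74, -0.26, 0.48, 0, 0.7], [0.74, -0.26, 0.48, 0, 0.7], [0.74, -0.26, 0.48, 0, 0.7], [0.74, -0.26, 0.48, 0, 0.7]],
])

```text
time_s: 11.27
ee_pos: [476.9, -91.7, 324.0]
ee_rot: [177.8, 41.3, -175.1]
force: [1.4, 0.0, 0.8]
gripper_width: 63.6
gripper_force: 0.0
```

Emit:
send_rows([
  [[0.74, -0.26, 0.48, 0, 0.7], [0.74, -0.26, 0.48, 0, 0.7], [0.7, -0.26, 0.4, 0, 0.7], [0, 0, 0, 0, 0.7], [0, 0, 0, 0, 0.7]],
])

```text
time_s: 11.68
ee_pos: [460.8, -94.6, 246.9]
ee_rot: [179.0, 38.7, -176.5]
force: [-0.2, 0.1, 0.2]
gripper_width: 63.7
gripper_force: 0.0
```

```bash
python3 -c "
from h import *
s,R=rep(); z=R[:,2]; T=np.array([488.4,-137,88])+19*z; 
togo(T)
f=grab('wrist'); cv2.imwrite('pics/w1.png',f['pixels'][...,::-1])"
```

```text
[ -26.6   -7.8  125.8   36.8   33.3 -146.5] t 11.6833 tcp [460.8 -94.6 246.9] rpy [ 179.     38.68 -176.47] y-axis az 94.16 elev 0.78 F [-0.2  0.1  0.2] w 63.7
[ -26.6   -7.8  125.8   36.8   33.3 -146.5] t 11.6833 tcp [460.8 -94.6 246.9] rpy [ 179.     38.68 -176.47] y-axis az 94.16 elev 0.78 F [-0.2  0.1  0.2] w 63.7
rows units xyz [ 1.99 -1.16  3.95]
```

View pics/w1.png

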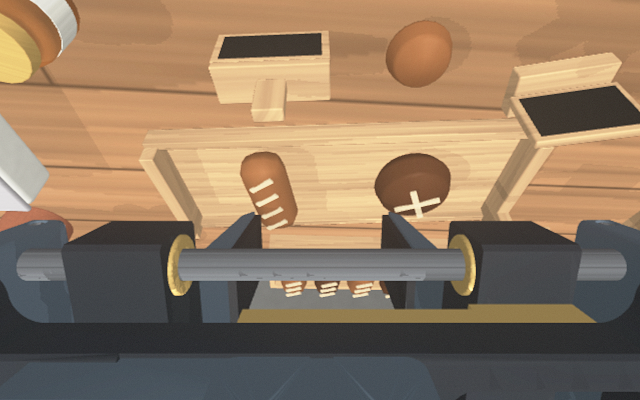

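The wrist view shows the board with its grip at (268,100), well inside the finger line of sight. But joint 6 has hit its limit, so I'll make the half turn to the equivalent grasp.

Emit:
send_rows([
  [[0, 0, 0, 1, 0.7], [0, 0, 0, 1, 0.7], [0, 0, 0, 1, 0.7], [0, 0, 0, 1, 0.7], [0, 0, 0, 1, 0.7]],
])

```text
time_s: 12.15
ee_pos: [462.5, -95.6, 249.6]
ee_rot: [154.7, 30.7, 142.2]
force: [0.6, -0.7, -0.1]
gripper_width: 63.6
gripper_force: 0.0
```

Emit:
send_rows([
  [[0, 0, 0, 1, 0.7], [0, 0, 0, 1, 0.7], [0, 0, 0, 1, 0.7], [0, 0, 0, 1, 0.7], [0, 0, 0, 1, 0.7]],
])

```text
time_s: 12.57
ee_pos: [462.5, -95.6, 249.6]
ee_rot: [142.8, 12.4, 110.6]
force: [-0.4, 0.4, -0.4]
gripper_width: 63.6
gripper_force: 0.0
```

Emit:
send_rows([
  [[0, 0, 0, 1, 0.7], [0, 0, 0, 1, 0.7], [0, 0, 0, 1, 0.7], [0, 0, 0, 1, 0.7], [0, 0, 0, 1, 0.7]],
])

```text
time_s: 12.98
ee_pos: [462.5, -95.6, 249.7]
ee_rot: [141.9, -9.0, 83.6]
force: [-0.1, 0.5, 0.4]
gripper_width: 64.2
gripper_force: 0.0
```

Emit:
send_rows([
  [[0, 0, 0, 1, 0.7], [0, 0, 0, 1, 0.7], [0, 0, 0, 1, 0.7], [0, 0, 0, 1, 0.7], [0, 0, 0, 1, 0.7]],
])

```text
time_s: 13.4
ee_pos: [462.5, -95.6, 249.7]
ee_rot: [152.0, -28.3, 53.3]
force: [0.8, -1.3, -0.2]
gripper_width: 63.9
gripper_force: 0.0
```

Emit:
send_rows([
  [[0, 0, 0, 1, 0.7], [0, 0, 0, 1, 0.7], [0, 0, 0, 1, 0.7], [0, 0, 0, 1, 0.7], [0, 0, 0, 1, 0.7]],
])

```text
time_s: 13.82
ee_pos: [462.5, -95.6, 249.6]
ee_rot: [174.6, -38.6, 13.6]
force: [-0.0, 0.4, 0.6]
gripper_width: 63.8
gripper_force: 0.0
```

Emit:
send_rows([
  [[0, 0, 0, 0.9, 0.7], [0, 0, 0, 0, 0.7], [0, 0, 0, 0, 0.7]],
])

```text
time_s: 14.07
ee_pos: [462.0, -95.4, 248.8]
ee_rot: [179.2, -38.9, 6.3]
force: [-0.5, -0.3, -0.0]
gripper_width: 63.8
gripper_force: 0.0
```

```bash
python3 -c "
from h import *
s,R=rep(); z=R[:,2]; T=np.array([488.4,-137,88])+19*z; 
togo(T)"
```

```text
[-26.6  -7.9 125.6  36.8  33.3  31.4] t 14.0667 tcp [462.  -95.4 248.8] rpy [179.18 -38.86   6.28] y-axis az -84.24 elev 0.64 F [-0.5 -0.3 -0. ] w 63.8
[-26.6  -7.9 125.6  36.8  33.3  31.4] t 14.0667 tcp [462.  -95.4 248.8] rpy [179.18 -38.86   6.28] y-axis az -84.24 elev 0.64 F [-0.5 -0.3 -0. ] w 63.8
rows units xyz [-2.1   1.06  3.96]
```

Emit:
send_rows([
  [[-0.7, 0.35, 0.5, 0, 0.7], [-0.7, 0.35, 0.5, 0, 0.7], [-0.7, 0.36, 0.5, 0, 0.7], [0, 0, 0, 0, 0.7], [0, 0, 0, 0, 0.7]],
])

```text
time_s: 14.48
ee_pos: [443.1, -131.3, 166.8]
ee_rot: [179.7, -38.7, 6.0]
force: [-1.2, 0.3, -0.6]
gripper_width: 64.1
gripper_force: 0.0
```

```bash
python3 -c "
from h import *
s,R=rep(); z=R[:,2]; T=np.array([488.4,-137,88])+19*z; 
togo(T)"
```

```text
[-35.2  -0.8 133.9  58.9  28.4   0.2] t 14.4833 tcp [ 443.1 -131.3  166.8] rpy [179.69 -38.69   5.97] y-axis az -84.23 elev 0.24 F [-1.2  0.3 -0.6] w 64.1
[-35.2  -0.8 133.9  58.9  28.4   0.2] t 14.4833 tcp [ 443.1 -131.3  166.8] rpy [179.69 -38.69   5.97] y-axis az -84.23 elev 0.24 F [-1.2  0.3 -0.6] w 64.1
rows units xyz [-0.36  0.25  2.71]
```

Emit:
send_rows([
  [[-0.2, 0.15, 0.3, 0, 0.7], [-0.16, 0.1, 0.4, 0, 0.7], [0, 0, 0.4, 0, 0.7], [0, 0, 0, 0, 0.7]],
])

```text
time_s: 14.82
ee_pos: [462.1, -139.2, 124.0]
ee_rot: [179.6, -38.8, 6.2]
force: [-0.2, 0.2, 0.6]
gripper_width: 64.1
gripper_force: 0.0
```

```bash
python3 -c "
from h import *
s,R=rep(); z=R[:,2]; T=np.array([488.4,-137,88])+19*z; 
togo(T)"
```

```text
[-34.5   5.9 135.9  75.4  24.6 -17.7] t 14.8167 tcp [ 462.1 -139.2  124. ] rpy [179.6  -38.79   6.17] y-axis az -84.08 elev 0.31 F [-0.2  0.2  0.6] w 64.1
[-34.5   5.9 135.9  75.4  24.6 -17.7] t 14.8167 tcp [ 462.1 -139.2  124. ] rpy [179.6  -38.79   6.17] y-axis az -84.08 elev 0.31 F [-0.2  0.2  0.6] w 64.1
rows units xyz [-0.05  0.01  1.59]
```

Emit:
send_rows([
  [[-0.05, 0, 0.4, 0, 0.7], [0, 0, 0.4, 0, 0.7], [0, 0, 0.4, 0, 0.7], [0, 0, 0.38, 0, 0.7], [0, 0, 0, 0, 0.7]],
])

```text
time_s: 15.23
ee_pos: [500.3, -135.3, 73.8]
ee_rot: [179.6, -38.9, 6.2]
force: [-0.7, 0.1, 0.1]
gripper_width: 63.5
gripper_force: 0.0
```

```bash
python3 -c "
from h import *
s,R=rep(); z=R[:,2]; T=np.array([488.4,-137,88])+19*z; 
togo(T)"
```

```text
[-30.2  14.7 136.4 100.9  21.9 -41.5] t 15.2333 tcp [ 500.3 -135.3   73.8] rpy [179.62 -38.86   6.2 ] y-axis az -84.05 elev 0.3 F [-0.7  0.1  0.1] w 63.5
[-30.2  14.7 136.4 100.9  21.9 -41.5] t 15.2333 tcp [ 500.3 -135.3   73.8] rpy [179.62 -38.86   6.2 ] y-axis az -84.05 elev 0.3 F [-0.7  0.1  0.1] w 63.5
rows units xyz [-0.01  0.01  0.01]
```

Emit:
send_rows([
  [[0, 0, 0, 0, 0], [0, 0, 0, 0, 0], [0, 0, 0, 0, 0], [0, 0, 0, 0, 0], [0, 0, 0, 0, 0]],
], squeeze=20)

```text
time_s: 15.65
ee_pos: [498.1, -135.9, 73.9]
ee_rot: [179.6, -38.8, 6.1]
force: [-0.2, 0.5, -0.7]
gripper_width: 33.3
gripper_force: 0.0
```

Emit:
send_rows([
  [[0, 0, 0, 0, 0], [0, 0, 0, 0, 0]],
])

```text
time_s: 15.82
ee_pos: [498.2, -135.9, 73.7]
ee_rot: [179.6, -38.8, 6.1]
force: [-3.3, -0.7, 5.3]
gripper_width: 27.9
gripper_force: 20.0
```

Emit:
send_rows([
  [[0.2, 0, -0.25, 0, 0], [0.5, 0, -0.62, 0, 0], [0.56, 0, -0.7, 0, 0], [0.56, 0, -0.7, 0, 0], [0.56, 0, -0.7, 0, 0]],
])

```text
time_s: 16.23
ee_pos: [499.4, -131.8, 179.7]
ee_rot: [-179.7, -39.0, 6.1]
force: [1.0, -0.1, -1.4]
gripper_width: 28.0
gripper_force: 20.0
```

Emit:
send_rows([
  [[0.56, 0, -0.7, 0, 0], [0.3, 0, -0.4, 0, 0], [0.1, 0, -0.1, 0, 0], [0, 0, 0, 0, 0]],
])

```text
time_s: 16.57
ee_pos: [500.6, -132.7, 243.3]
ee_rot: [-179.9, -39.4, 6.3]
force: [0.6, -0.4, -1.9]
gripper_width: 27.8
gripper_force: 20.0
```

Run:
```python
from h import *
s,R=rep()
for n in('top','side'):
    f=grab(n); cv2.imwrite(f'pics/{n}2.png',f['pixels'][...,::-1])
    P=world(f).reshape(-1,3); t=s['ee_pos']
    B=P[(np.hypot(P[:,0]-t[0],P[:,1]-t[1])<90)&(P[:,2]>t[2]-90)&(P[:,2]<t[2]-10)]
    print(n,len(B)); 
    for lo in range(-80,0,10):
        b=B[(B[:,2]>t[2]+lo)&(B[:,2]<t[2]+lo+10)]
        if len(b)>10: print(lo,len(b),b.mean(0).round(1),cv2.minAreaRect(b[:,:2].astype(np.float32)))
```

```text
[-30.4  -2.  121.8  42.3  34.5  23.2] t 16.5667 tcp [ 500.6 -132.7  243.3] rpy [-179.94  -39.38    6.3 ] y-axis az -83.66 elev -0.05 F [ 0.6 -0.4 -1.9] w 27.8
top 243
-30 16 [ 487.8 -106.8  219.8] ((489.7037353515625, -122.31501770019531), (41.51359558105469, 86.44113159179688), 6.009267330169678)
-20 207 [ 496.4 -125.7  228.3] ((494.9867858886719, -134.11741638183594), (32.638397216796875, 109.78079223632812), 6.474760055541992)
side 309
-80 11 [ 493.3 -175.9  168.6] ((494.85235595703125, -169.61041259765625), (39.87959289550781, 33.550453186035156), 3.6740775108337402)
-70 28 [ 491.8 -174.2  178.6] ((493.4163513183594, -159.49093627929688), (39.66163635253906, 56.4189567565918), 6.408083438873291)
-60 24 [ 488.2 -172.9  188.7] ((491.12255859375, -158.048095703125), (39.215702056884766, 59.42325973510742), 10.366378784179688)
-50 23 [ 487.3 -175.   199. ] ((493.5566711425781, -165.78692626953125), (38.86378479003906, 44.96934127807617), 7.373599529266357)
-40 18 [ 486.4 -174.8  209.3] ((493.7557678222656, -165.97715759277344), (39.15579605102539, 44.33870315551758), 7.463934898376465)
-30 34 [ 490.7 -176.5  219.6] ((494.10699462890625, -162.77406311035156), (41.083030700683594, 50.543617248535156), 6.121434688568115)
-20 171 [ 495.7 -167.2  227.4] ((492.66168212890625, -149.84310913085938), (39.32505798339844, 82.81822204589844), 6.192855358123779)
```

View pics/side2.png

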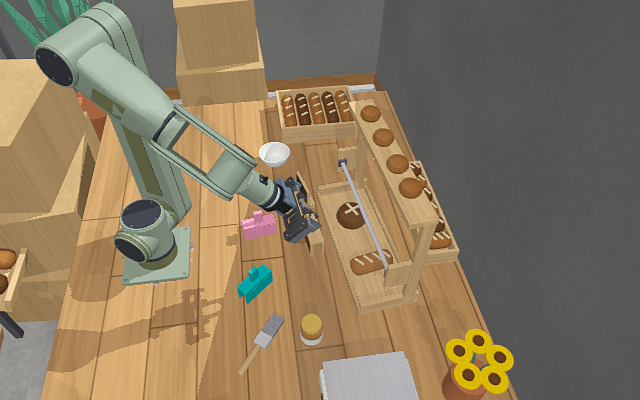

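The side view shows the board held upright at about (312,240), clear of the rack, with everything else in place.

```bash
python3 -c "
from h import *
togo([500.6,-132.7,283]); togo([661.5,52,283])"
```

```text
[-30.4  -1.9 122.   42.3  34.4  23.1] t 16.6667 tcp [ 499.2 -131.8  239.9] rpy [-179.64  -39.08    6.13] y-axis az -83.64 elev -0.28 F [-0.7 -0.4 -3.2] w 28.1
rows units xyz [ 0.7   0.02 -0.82]
[-30.4  -1.9 122.   42.3  34.4  23.1] t 16.6667 tcp [ 499.2 -131.8  239.9] rpy [-179.64  -39.08    6.13] y-axis az -83.64 elev -0.28 F [-0.7 -0.4 -3.2] w 28.1
rows units xyz [ 4.19 -4.12  2.04]
```

Emit:
send_rows([
  [[0.35, 0, -0.41, 0, 0], [0.35, 0, -0.41, 0, 0], [0.43, -0.5, 0.35, 0, 0], [0.43, -0.5, 0.35, 0, 0], [0.43, -0.5, 0.35, 0, 0]],
])

```text
time_s: 17.08
ee_pos: [560.4, -64.9, 282.6]
ee_rot: [-179.6, -39.0, 6.0]
force: [0.5, -0.7, -2.4]
gripper_width: 27.9
gripper_force: 20.0
```

Emit:
send_rows([
  [[0.43, -0.5, 0.35, 0, 0], [0.43, -0.5, 0.35, 0, 0], [0.43, -0.5, 0.35, 0, 0], [0, 0, 0, 0, 0], [0, 0, 0, 0, 0]],
])

```text
time_s: 17.5
ee_pos: [619.7, 3.2, 281.6]
ee_rot: [-179.7, -38.9, 6.3]
force: [0.3, 0.5, -2.9]
gripper_width: 27.8
gripper_force: 20.0
```

```bash
python3 -c "
from h import *
togo([661.5,52,283])"
```

```text
[ -4.6   3.7 109.6  14.8  29.2  68.5] t 17.5 tcp [619.7   3.2 281.6] rpy [-179.69  -38.86    6.32] y-axis az -83.49 elev -0.24 F [ 0.3  0.5 -2.9] w 27.8
rows units xyz [ 0.94 -1.09  0.71]
```

Emit:
send_rows([
  [[0.3, -0.36, 0.24, 0, 0], [0.3, -0.36, 0.24, 0, 0], [0.34, -0.37, 0.23, 0, 0], [0, 0, 0, 0, 0], [0, 0, 0, 0, 0]],
])

```text
time_s: 17.92
ee_pos: [661.4, 49.7, 285.2]
ee_rot: [-179.8, -39.0, 6.2]
force: [0.6, 0.0, -2.1]
gripper_width: 28.0
gripper_force: 20.0
```

Run:
```python
from h import *
togo([661.5,52,283])
s,R=rep(); t=s['ee_pos']
for n in('top','side'):
    f=grab(n); P=world(f).reshape(-1,3)
    B=P[(abs(P[:,0]-t[0]+10)<60)&(abs(P[:,1]-t[1])<90)&(P[:,2]>t[2]-75)&(P[:,2]<t[2]-8)]
    print(n,len(B),cv2.minAreaRect(B[:,:2].astype(np.float32)))
    for lo in range(-75,-8,11):
        b=B[(B[:,2]>t[2]+lo)&(B[:,2]<t[2]+lo+11)]
        if len(b)>10: print(lo,len(b),b.mean(0).round(1),cv2.minAreaRect(b[:,:2].astype(np.float32)))
    if n=='side': cv2.imwrite('pics/s3.png',cv2.resize(f['pixels'][110:310,230:450],(660,600),interpolation=cv2.INTER_CUBIC)[...,::-1])
```

```text
[  1.8   7.4 104.9   6.2  29.   81.1] t 17.9167 tcp [661.4  49.7 285.2] rpy [-179.78  -39.      6.21] y-axis az -83.65 elev -0.17 F [ 0.6  0.  -2.1] w 28.0
rows units xyz [-0.03 -0.06  0.05]
[  1.8   7.4 104.9   6.2  29.   81.1] t 17.9167 tcp [661.4  49.7 285.2] rpy [-179.78  -39.      6.21] y-axis az -83.65 elev -0.17 F [ 0.6  0.  -2.1] w 28.0
top 103 ((651.06787109375, 47.18103790283203), (41.90928268432617, 108.9885025024414), 6.457823753356934)
-20 83 [657.8  45.9 269.9] ((656.7052001953125, 47.86644744873047), (31.35679054260254, 108.81930541992188), 7.010925769805908)
side 344 ((654.4581909179688, 29.723377227783203), (45.86853790283203, 81.71244812011719), 5.539629936218262)
-75 32 [651.6  14.5 215.9] ((653.0349731445312, 31.16842269897461), (39.57765579223633, 79.18328857421875), 6.5096025466918945)
-64 47 [649.7  15.  226.9] ((652.0557861328125, 28.46524429321289), (40.45972442626953, 78.86892700195312), 9.974287033081055)
-53 36 [647.2  13.  237.5] ((648.7206420898438, 23.56120491027832), (37.87832260131836, 70.68710327148438), 16.516904830932617)
-42 34 [647.4   7.1 248.4] ((646.069580078125, 7.844215393066406), (34.07086944580078, 62.700836181640625), 50.54079818725586)
-31 33 [644.4  10.3 259.8] ((643.6777954101562, 8.233856201171875), (28.34400177001953, 64.21248626708984), 43.401851654052734)
-20 159 [655.7  12.4 271.1] ((655.7513427734375, 16.883174896240234), (40.9798469543457, 56.29103469848633), 6.171706676483154)
```

View pics/s3.png

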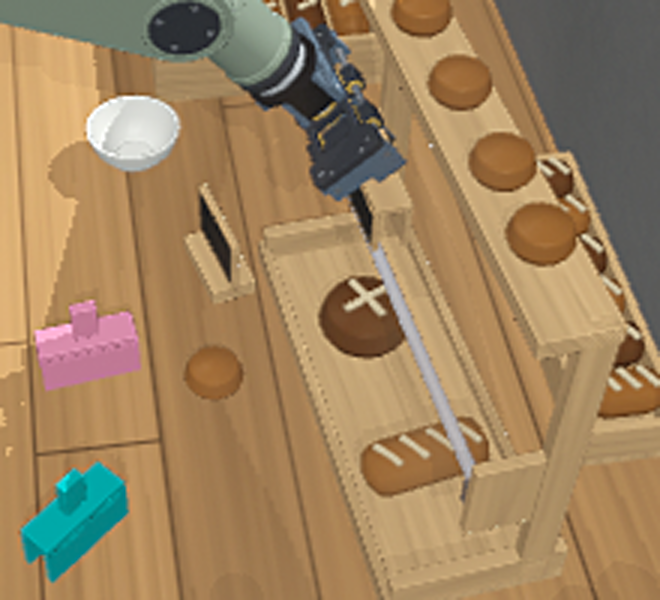

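The side crop shows the board above the rail, over the round loaf, with the gripper clear of the shelf edge. I'm lowering it now.

Emit:
send_rows([
  [[-0.16, -0.05, 0.195, 0, 0], [-0.16, 0, 0.195, 0, 0], [-0.16, 0, 0.195, 0, 0], [-0.08, 0, 0.097, 0, 0], [-0.08, 0, 0.097, 0, 0]],
])

```text
time_s: 18.43
ee_pos: [661.2, 50.9, 246.6]
ee_rot: [-179.8, -39.2, 6.1]
force: [0.4, 0.1, -1.6]
gripper_width: 28.2
gripper_force: 20.0
```

Emit:
send_rows([
  [[-0.08, 0, 0.097, 0, 0], [-0.08, 0, 0.097, 0, 0], [-0.08, 0, 0.097, 0, 0], [-0.08, 0, 0.097, 0, 0], [0, 0, 0, 0, 0]],
])

```text
time_s: 18.85
ee_pos: [661.3, 51.9, 225.8]
ee_rot: [-179.8, -39.1, 6.2]
force: [-0.3, -0.5, -2.8]
gripper_width: 28.0
gripper_force: 20.0
```

```bash
python3 -c "
from h import *
togo([661.5,52,210])"
```

```text
[  2.1  10.4 110.6   8.1  20.2  79.2] t 18.85 tcp [661.3  51.9 225.8] rpy [-179.79  -39.12    6.18] y-axis az -83.69 elev -0.16 F [-0.3 -0.5 -2.8] w 28.0
rows units xyz [-0.24 -0.    0.31]
```

Emit:
send_rows([
  [[-0.063, 0, 0.078, 0, 0], [-0.063, 0, 0.078, 0, 0], [-0.063, 0, 0.078, 0, 0], [-0.063, 0, 0.078, 0, 0], [0, 0, 0, 0, 0]],
])

```text
time_s: 19.27
ee_pos: [661.4, 52.0, 209.9]
ee_rot: [-179.8, -39.1, 6.2]
force: [-0.4, -0.6, -2.2]
gripper_width: 28.1
gripper_force: 20.0
```

Emit:
send_rows([
  [[-0.032, 0, 0.039, 0, 0], [-0.032, 0, 0.039, 0, 0], [0, 0, 0, 0, 0]],
])

```text
time_s: 19.52
ee_pos: [661.9, 52.0, 206.9]
ee_rot: [-179.8, -39.2, 6.2]
force: [0.4, -0.4, -2.1]
gripper_width: 27.6
gripper_force: 20.0
```

Emit:
send_rows([
  [[-0.024, 0, 0.03, 0, 0], [-0.024, 0, 0.03, 0, 0], [0, 0, 0, 0, 0]],
])

```text
time_s: 19.77
ee_pos: [661.9, 51.9, 203.9]
ee_rot: [-179.8, -39.2, 6.2]
force: [0.1, -0.3, -1.6]
gripper_width: 27.8
gripper_force: 20.0
```

Emit:
send_rows([
  [[-0.016, 0, 0.02, 0, 0], [-0.016, 0, 0.02, 0, 0], [0, 0, 0, 0, 0]],
])

```text
time_s: 20.02
ee_pos: [662.0, 52.0, 201.9]
ee_rot: [-179.8, -39.3, 6.2]
force: [0.0, 0.7, -2.2]
gripper_width: 27.8
gripper_force: 20.0
```

Emit:
send_rows([
  [[-0.016, 0, 0.02, 0, 0], [-0.016, 0, 0.02, 0, 0], [0, 0, 0, 0, 0]],
])

```text
time_s: 20.27
ee_pos: [662.0, 52.0, 199.8]
ee_rot: [-179.8, -39.2, 6.2]
force: [0.3, -0.2, -2.2]
gripper_width: 27.8
gripper_force: 20.0
```

Emit:
send_rows([
  [[-0.016, 0, 0.02, 0, 0], [0, 0, 0, 0, 0]],
])

```text
time_s: 20.43
ee_pos: [662.1, 52.0, 198.9]
ee_rot: [-179.8, -39.3, 6.2]
force: [1.1, -0.3, -2.2]
gripper_width: 27.8
gripper_force: 20.0
```

Emit:
send_rows([
  [[-0.016, 0, 0.02, 0, 0], [0, 0, 0, 0, 0]],
])

```text
time_s: 20.6
ee_pos: [662.1, 52.0, 197.9]
ee_rot: [-179.8, -39.3, 6.2]
force: [0.6, 0.0, -1.7]
gripper_width: 27.9
gripper_force: 20.0
```

Emit:
send_rows([
  [[-0.016, 0, 0.02, 0, 0], [0, 0, 0, 0, 0]],
])

```text
time_s: 20.77
ee_pos: [662.1, 52.0, 196.8]
ee_rot: [-179.8, -39.3, 6.2]
force: [-0.3, -0.2, -1.7]
gripper_width: 28.1
gripper_force: 20.0
```

Emit:
send_rows([
  [[-0.016, 0, 0.02, 0, 0], [0, 0, 0, 0, 0]],
])

```text
time_s: 20.93
ee_pos: [662.3, 52.0, 196.2]
ee_rot: [-179.8, -39.3, 6.2]
force: [-0.1, -0.5, -2.1]
gripper_width: 27.6
gripper_force: 20.0
```

Emit:
send_rows([
  [[-0.016, 0, 0.02, 0, 0], [0, 0, 0, 0, 0]],
])

```text
time_s: 21.1
ee_pos: [662.8, 52.0, 196.1]
ee_rot: [-179.8, -39.4, 6.2]
force: [-1.1, 0.1, 1.5]
gripper_width: 27.5
gripper_force: 20.0
```

Emit:
send_rows([
  [[-0.016, 0, 0.02, 0, 0], [0, 0, 0, 0, 0]],
])

```text
time_s: 21.27
ee_pos: [663.3, 52.0, 196.0]
ee_rot: [-179.9, -39.5, 6.2]
force: [-2.4, 1.5, 5.7]
gripper_width: 27.9
gripper_force: 20.0
```

Emit:
send_rows([
  [[0.022, 0, -0.028, 0, 0], [0, 0, 0, 0, 0]],
])

```text
time_s: 21.43
ee_pos: [662.6, 52.0, 196.1]
ee_rot: [-179.8, -39.3, 6.2]
force: [-1.9, 1.0, 3.1]
gripper_width: 28.1
gripper_force: 20.0
```

Run:
```python
from h import *
s,R=rep(); t=s['ee_pos']
for n in('top','side'):
    f=grab(n); P=world(f).reshape(-1,3)
    B=P[(abs(P[:,0]-t[0]+10)<60)&(abs(P[:,1]-t[1])<90)&(P[:,2]>t[2]-75)&(P[:,2]<t[2]-8)]
    for lo in range(-75,-8,11):
        b=B[(B[:,2]>t[2]+lo)&(B[:,2]<t[2]+lo+11)]
        if len(b)>10: print(n,lo,len(b),b.mean(0).round(1),cv2.minAreaRect(b[:,:2].astype(np.float32)))
```

```text
[  2.1  12.4 113.1  10.5  15.5  76.7] t 21.4333 tcp [662.6  52.  196.1] rpy [-179.82  -39.35    6.19] y-axis az -83.69 elev -0.14 F [-1.9  1.   3.1] w 28.1
top -31 12 [647.5  59.9 168.8] ((648.5560913085938, 50.80132293701172), (3.4306700229644775, 129.7935333251953), 6.561950206756592)
top -20 101 [658.5  49.7 180.9] ((656.0106811523438, 50.46895217895508), (34.2621955871582, 107.84352111816406), 6.083487510681152)
side -75 15 [637.5  25.3 127.3] ((636.2182006835938, 29.504878997802734), (4.799806118011475, 72.3260498046875), 10.458487510681152)
side -64 27 [641.5  16.4 137.6] ((643.9946899414062, 18.48795509338379), (31.89404296875, 75.22396850585938), 38.47402572631836)
side -53 27 [651.2   9.4 149.7] ((646.3922119140625, 11.956825256347656), (32.85953903198242, 66.99374389648438), 45.7496337890625)
side -42 28 [647.8  12.1 160. ] ((646.6119384765625, 11.602685928344727), (31.11676597595215, 67.44554901123047), 46.28041458129883)
side -31 62 [654.   -8.4 170.3] ((654.4744873046875, 3.5547447204589844), (33.93165969848633, 80.85575866699219), 30.742889404296875)
side -20 140 [657.5  14.1 182.3] ((659.9955444335938, 13.529853820800781), (47.15516662597656, 50.800716400146484), 23.086223602294922)
```

Emit:
send_rows([
  [[0.008, 0, -0.01, 0, 0], [0, 0, 0, 0, 0], [0, 0, 0, 0, 0.34], [0, 0, 0, 0, 0.4], [0, 0, 0, 0, 0.6]],
])

```text
time_s: 21.95
ee_pos: [661.9, 52.0, 195.4]
ee_rot: [-179.8, -39.2, 6.2]
force: [0.9, 0.1, -0.1]
gripper_width: 40.2
gripper_force: 0.0
```

Emit:
send_rows([
  [[0, 0, 0, 0, 0.7], [0, 0, 0, 0, 0.7], [0, 0, 0, 0, 0.7], [0, 0, 0, 0, 0.7], [0, 0, 0, 0, 0.7]],
])

```text
time_s: 22.37
ee_pos: [662.2, 52.0, 195.9]
ee_rot: [-179.8, -39.3, 6.2]
force: [-0.7, -0.1, 1.4]
gripper_width: 64.0
gripper_force: 0.0
```

Run:
```python
from h import *
s,R=rep(); t=s['ee_pos']
f=grab('top'); P=world(f).reshape(-1,3)
B=P[(abs(P[:,0]-t[0]+10)<60)&(abs(P[:,1]-t[1])<90)&(P[:,2]>172)&(P[:,2]<188)]
print(cv2.minAreaRect(B[:,:2].astype(np.float32)),B.mean(0))
f=grab('wrist'); cv2.imwrite('pics/w4.png',f['pixels'][...,::-1])
```

```text
[  2.1  12.4 113.1  10.4  15.6  76.8] t 22.3667 tcp [662.2  52.  195.9] rpy [-179.81  -39.27    6.19] y-axis az -83.69 elev -0.15 F [-0.7 -0.1  1.4] w 64.0
((654.8585205078125, 49.95966339111328), (34.824729919433594, 106.98055267333984), 6.544250965118408) [657.34704104  50.6386281  181.06572328]
```

View pics/w4.png

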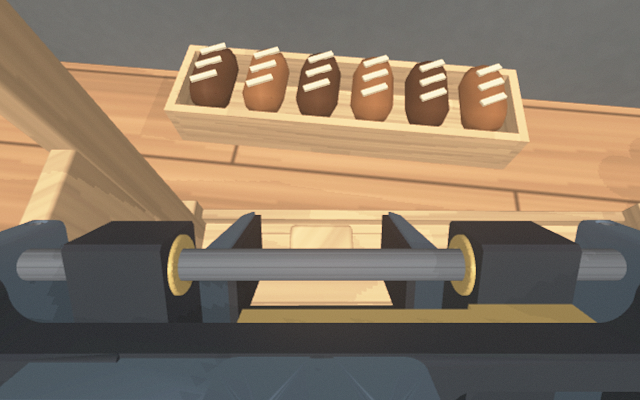

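The wrist view shows the grip standing free between the open fingers at (320,245), so I'm backing out along the tool axis.

Emit:
send_rows([
  [[0, 0, -0.2, 0, 0.7], [0, 0, -0.4, 0, 0.7], [0, 0, -0.7, 0, 0.7], [0, 0, -0.9, 0, 0.7], [0, 0, -0.9, 0, 0.7]],
])

```text
time_s: 22.88
ee_pos: [582.8, 43.0, 292.4]
ee_rot: [-179.8, -39.2, 6.2]
force: [0.6, 0.9, 0.5]
gripper_width: 64.2
gripper_force: 0.0
```

Emit:
send_rows([
  [[0, 0, -0.9, 0, 0.7], [0, 0, -0.5, 0, 0.7], [0, 0, 0, 0, 0.7], [0, 0, 0, 0, 0.7]],
])

```text
time_s: 23.22
ee_pos: [548.6, 39.0, 336.9]
ee_rot: [-179.8, -39.5, 6.2]
force: [0.5, 1.4, -1.1]
gripper_width: 63.9
gripper_force: 0.0
```

Run:
```python
from h import *
rep()
for n in('top','side'):
    f=grab(n); P=world(f)
    B=P[(abs(P[...,0]-652)<45)&(abs(P[...,1]-50)<75)&(P[...,2]>176)&(P[...,2]<190)]
    G=P[(abs(P[...,0]-652)<45)&(abs(P[...,1]-50)<75)&(P[...,2]>215)&(P[...,2]<240)]
    print(n,cv2.minAreaRect(B[:,:2].astype(np.float32)),len(G) and (G.mean(0).round(1),cv2.minAreaRect(G[:,:2].astype(np.float32))))
    if n=='side':
        for u in(0,):cv2.imwrite('pics/s5.png',cv2.resize(f['pixels'][110:310,230:450],(660,600),interpolation=cv2.INTER_CUBIC)[...,::-1])
```

```text
[  0.6  -5.7 110.9   6.4  35.7  80.5] t 23.2167 tcp [548.6  39.  336.9] rpy [-179.84  -39.46    6.2 ] y-axis az -83.7 elev -0.13 F [ 0.5  1.4 -1.1] w 63.9
top ((652.3656616210938, 49.74317169189453), (41.729827880859375, 108.49093627929688), 6.116957187652588) (array([650.8,  49. , 226. ]), ((651.9898071289062, 49.729888916015625), (13.806952476501465, 25.650009155273438), 5.725066184997559))
side ((653.082763671875, 46.82670593261719), (42.34172439575195, 123.33160400390625), 7.816013336181641) (array([652.4,  48.4, 225. ]), ((652.7930908203125, 51.26631546020508), (13.75112247467041, 29.960941314697266), 11.555814743041992))
```

View pics/s5.png

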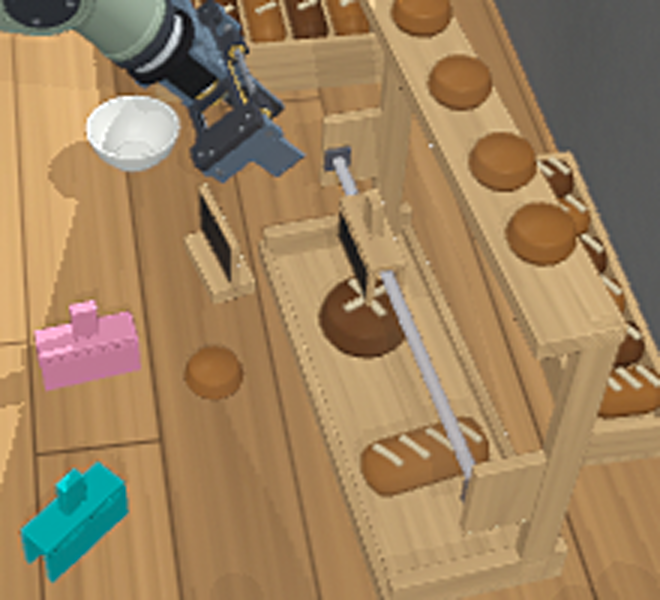

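The board straddles the rail at about (370,240), upright. It is centred at (652,50) with yaw 6.1°, and both match the rail and the loaf. Nothing else has moved and the gripper is clear, so I'm handing the job in.

```bash
python3 -c "
from h import *
print(env.job_done())"
```

```text
the job is handed in; nothing more can be done
None
```

The saddle board hangs on the rail above the round loaf: about 1 mm off centre and 0.3° out of line by the camera, set down with about 8 N at most, released, and handed in at about 23 s of the 51 s allowed.

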